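Key the stamp into the stamping fixture and hold it pressed

TASK

Lift the wooden-headed stamp out of the open tin, bring its keyed shaft into the hub of the green stamping fixture, turn it until the key slips into the keyway, and keep pushing against the spring inside until the brass collar sits on the hub's rim. Finish while still gripping the stamp and holding it pressed fully home: do not let go. Leave the other things on the bench where they are.

Things in the scene. Friction and masses are not known exactly. Their poses are not given: they have to be found in the camera images.
- stamp: The loose hand stamp, about 0.28 kg, 92 mm tall: keyed steel shaft (0 to 42 mm above its foot), brass collar 38 mm across (42 to 46 mm), dark wooden head (46 to 92 mm). Origin: centre of the foot; z up the shaft, x towards the key. It starts upright in the tin, hanging by its collar, shaft and key in the cavity, the foot 4 mm above the table.
- stamp_grip (a point): Centre of the stamp's wooden head, 34 mm (x) by 22 mm (y) by 46 mm high; 69 mm above the foot of the shaft, 23 mm above the collar's top. Axes as the stamp's: x towards the key; yellow marks on the head's top and +x face show the key's side. Grip it across its 22 mm width (along y).
- stamp_tip (a point): Centre of the foot of the stamp's shaft; axes as the stamp's. Shaft 18 mm in diameter, 42 mm long, foot chamfered. On its +x side a brass key 6 mm wide reaches to 14 mm from the axis, from 12 mm above the foot up to the collar; the lowest 12 mm are plain and round.
- tin: Open steel tin 170 mm (x) by 120 mm (y), rim 50 mm high, fixed to the table, with a rigid dark insert whose top is 46 mm above the table. Origin: centre of its underside. The stamp's cavity is 29 by 24 mm (a few mm of play), about the point (-35, 0) mm; the other cavity, about (40, 0) mm, holds a brass die. Tin and fixture may be on either side.
- fixture: Stamping fixture, fixed to the table: green base 130 by 130 mm, white gridded plate with its top 28 mm above the table, and in the middle an upright aluminium hub 54 mm in diameter whose rim is 78 mm above the table. Origin: centre of its underside; x towards the keyway.
- hub_mouth (a point): Centre of the hub's 20.4 mm bore at its rim; z up, x towards the keyway (red mark on rim and hub side), which is 8.6 mm wide, out to 16 mm from the axis, full depth. The stamp's plain 12 mm nose enters at any angle; the key then rests on the rim until within 0.1 to 0.2 rad of the keyway. Sprung anvil met at 30 mm depth; the collar meets the rim with the foot 42 mm deep.
- anvil (a joint): Sprung brass anvil inside the hub: 0 when up, grows as it is pressed down (m); 0.012 when the stamp's collar sits on the hub's rim. It pushes back with 4.8 N at first, 9.6 N at 0.012, enough to lift the stamp again if it is let go.
- brass_die: Loose brass block 30 x 44 x 18 mm lying in the tin's other cavity, its top 54 mm above the table. Origin: centre of its underside. Leave it.
- sample_block: Loose dark wooden 20 mm cube on a corner of the fixture's plate. Origin: centre of its underside. Leave it.
- awl: Loose awl 160 mm long with pale wooden handle, lying along x between tin and fixture. Leave it.
- dye_bottle: Loose white bottle with red cap, 52 mm across, 120 mm tall, beyond the work. Origin: centre of its underside. Leave it.
- wax_jar: Loose amber jar with steel lid, 66 mm across, 55 mm tall, beyond the work. Origin: centre of its underside. Leave it.
- mallet: Loose mallet 250 mm long, lying along x to the right of the work. Leave it.
- clamp: Loose dark red clamp about 90 x 32 x 14 mm, lying to the left of the work. Origin: centre of its underside. Leave it.
There are look-alikes about, which are no part of the job. Several things look just like the stamp: the one meant starts farthest from the robot's base.

How it is judged:
By the outcome, as a careful person would: the job done as asked, in the order asked, and still so for the second after the job is handed in, while the arm keeps its last pose, push and grip.
It also fails if it takes over 48 s, if anything falls off the work surface, if the arm or the gripper's body presses on something with over 40 N, if the wrist force passes 120 N, or if a joint passes its speed limit or range.

ROBOT

A 6-joint arm with a two-finger parallel gripper is mounted at the origin on the work surface. World frame = base frame: x ahead of the robot, y to its left, z up, the work surface at z = 0. Lengths are in m, angles in rad, forces in N, time in s.
With the tool pointing down it reaches from about 0.35 to 0.8 m from the base axis. Payload 7.3 kg.
Tool frame: the origin (TCP) lies between the finger pads; the fingertips stand 8 mm ahead of it and the grasp point (between the pads) lies 11 mm behind it; x points along the fingers, y is the direction in which the jaws open and shut, and the axes are right-handed (so a half turn about x gives the same grasp; the last joint's range is limited). The gripper opens to 85 mm and grips with 20 to 120 N. Pads are 22 mm wide; open, the fingers measure 114 mm over their backs; the gripper's body (76 mm by 85 mm) begins 54 mm behind the grasp point. The pads swing forward as they close: fully open they stand 13 mm farther back than shut.
Start: joints at [-1.336, 0.342, 1.524, -0, 1.275, -0.146], TCP at [0.195, -0.487, 0.21] pointing down, gripper open.
Joint ranges: [-2.53, 2.53], [-0.77, 2.02], [0.04, 2.7], [-1, 4.14], [0.28, 2.66], [-3.11, 3.11]. Speed limits (rad/s): [2.57, 2.57, 3.14, 3.14, 3.14, 3.14].

INTERFACE

Orientations are given as a rotation vector (axis times angle).
In Python, from plant import robot gives the robot as it stands.
- The arm moves only by the tool move_arm, never from a script. Its argument "steps" is one flat list of numbers, 5 for each row, row after row: the closure, from -1 (fully open) to 1 (shut), then the shift along the tool's x, y, z in mm, then the turn about the tool's x in degrees. A call has 1 to 10 rows; each row shifts and turns the commanded pose from where the row before left it, along the tool's axes as they then stand; what a row does not reach is not made up. A row lasts 1/8 s, in which the tool goes at most 62.5 mm and 10.7 degrees, less where a joint would pass 70% of its speed; a pose out of reach is approached as far as the arm can. A call is refused whole if a number of a shift passes 62.5 or a number of a turn 10.7, either way. A call with a gripper value outside its range is refused whole. The fingers move at their own pace and stop on an object; "newtons" is the grip in N (left out, the last holds). Time passes only in rows, so rows that do not move let the fingers close. It gives the time, the measured TCP pose, the force and the opening at its end, in the units of the state.
- robot.get_state(): the state, without advancing time (a new reading comes with each control period).
- robot.capture(name): name is "side" or "top"; returns a dict with "frame" (400x640x3 uint8, red, green, blue), "intrinsics" (3x3 intrinsics, pixels), "k1" (the pictures are not rectified: a ray, as slopes to the right and down, at radius r is drawn at 1 + k1 r^2 times it, then the intrinsics apply), "rvec" (rotation vector, rad) and "tvec" (3), from world to camera coordinates, as OpenCV has them. Camera axes: x right, y down, z forward; pixel columns grow to the right and rows downward; lengths in m; the calibration is good to about 2 mm. A picture is of the moment at which its call begins. There is no depth.
- robot.finish_job(): hands the job in, once; it reports no verdict.
The state is a dict: "time_s": time; "joint_positions": joint angles; "joint_vel": joint speeds; "tau": joint torques, N m; "eef_pos": TCP position; "tcp_rot": TCP orientation; "wrist_force": force on the tool from outside, world axes, zero at the start; "torque": the same for the moment, N m; "finger_gap": finger opening in m.
Only numpy, scipy, OpenCV 4.12 (cv2) and the standard library are available. Lean on these libraries where they do the work, as an engineer would, in place of code of your own. Each camera call takes 0.05 s, during which the arm holds its last target.

## Working session

There is one attempt and no reset: what is moved stays moved. The work goes in short steps, Python scripts to look and compute and a tool call to move; the robot and the scene stay as the last step left them, time stands still between calls to the robot, and variables do not carry over. Pictures are saved under pics/ and viewed, and the job is handed in when it is done.

Besides the shell and the picture viewer there is one more tool, called after "Emit:" by a JSON object that holds its "fn" and its "kwargs", one argument or row to a line. move_arm: Moves the arm, as the interface text tells. Its arguments: {"type":"object","properties":{"steps":{"type":"array"},"newtons":{"type":"number"}},"required":["steps"]}

```bash
mkdir -p pics; ls
cat > h.py <<'E'
import numpy as np, cv2
from plant import robot
def cap(name,fn=None):
    c=robot.capture(name)
    if fn: cv2.imwrite('pics/'+fn,cv2.cvtColor(c['frame'],cv2.COLOR_RGB2BGR))
    return c
def ray(c,u,v):
    K=np.array(c['intrinsics']);R,_=cv2.Rodrigues(np.array(c['rvec'],float));t=np.array(c['tvec'],float).ravel()
    k1=float(c['k1'])
    p=cv2.undistortPoints(np.array([[[u,v]]],float),K,np.array([k1,0,0,0.]))[0,0]
    d=R.T@np.array([p[0],p[1],1]);o=-R.T@t
    return o,d/np.linalg.norm(d)
def plane(c,u,v,z):
    o,d=ray(c,u,v);return o+d*(z-o[2])/d[2]
def proj(c,P):
    p,_=cv2.projectPoints(np.array(P,float).reshape(-1,1,3),np.array(c['rvec'],float),np.array(c['tvec'],float),np.array(c['intrinsics']),np.array([float(c['k1']),0,0,0.]))
    return p[:,0]
E
python3 - <<'E'
from h import *
import pickle
for n in('side','top'):
    c=cap(n,n+'0.png');pickle.dump(c,open(n+'0.pkl','wb'))
    print(n,{k:np.round(np.array(v),4).tolist() for k,v in c.items() if k!='frame'}, ray(c,320,200))
print(robot.get_state())
E
```

```text
pics
side {'intrinsics': [[453.278, 0.0, 321.2288], [0.0, 453.278, 202.1397], [0.0, 0.0, 1.0]], 'k1': 0.0337, 'rvec': [2.3502, -0.2592, 0.0788], 'tvec': [-0.5385, 0.1524, 1.2942]} (array([ 0.37860036, -0.89961733,  1.01767152]), array([ 0.13154504,  0.69324767, -0.70859267]))
top {'intrinsics': [[461.4252, 0.0, 325.3176], [0.0, 461.4252, 216.2322], [0.0, 0.0, 1.0]], 'k1': -0.0621, 'rvec': [2.1494, -2.2047, 0.0594], 'tvec': [0.013, 0.5812, 1.6123]} (array([ 0.46501645, -0.02724716,  1.64938862]), array([ 0.10649917,  0.02618346, -0.99396798]))
{'time_s': 0.1, 'joint_positions': array([-1.33601857e+00,  3.42604595e-01,  1.52492877e+00,  1.21387077e-05,
        1.27537826e+00, -1.45985000e-01]), 'joint_vel': array([-2.01023538e-03,  5.10305973e-04, -2.10105695e-03,  9.28029616e-04,
       -4.55420472e-05,  2.13152976e-05]), 'tau': array([ 1.86731122e-03, -4.34446979e+01, -2.46491969e+01, -6.55030317e-05,
        4.75662178e-03, -2.40651616e-05]), 'eef_pos': array([ 0.19504698, -0.48701252,  0.20931808]), 'tcp_rot': array([ 2.01351902,  0.38939314, -2.01361527]), 'wrist_force': array([-0.59556673,  1.04279652, -0.4688551 ]), 'torque': array([ 0.01853626, -0.03868411,  0.01547808]), 'finger_gap': 0.0852815140981709}
```

View pics/top0.png

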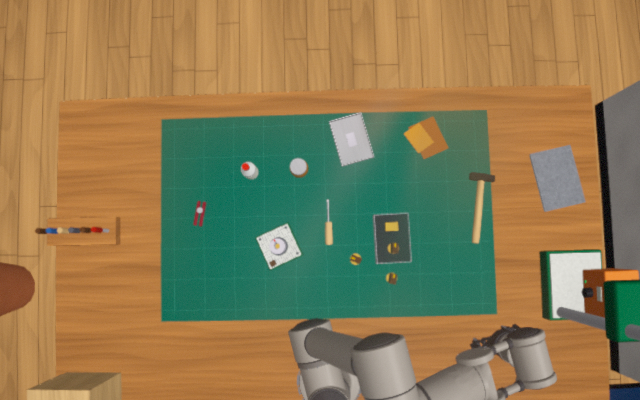

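View pics/side0.png

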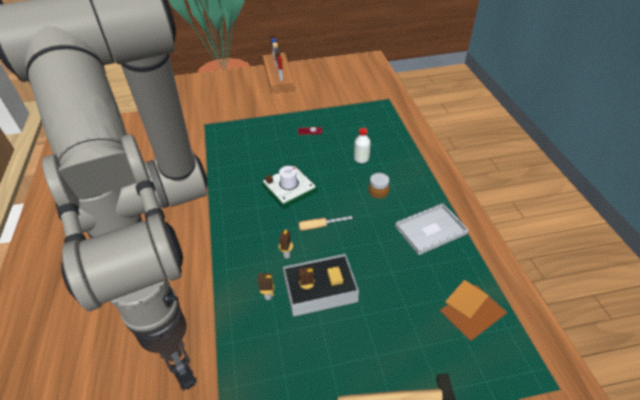

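The top view shows the tin around (393,238), with the stamp at (393,248) and the die at (391,227). The fixture is around (279,246). Two look-alike stamps stand at (356,259) and (391,278), nearer the base than the one in the tin. I'll zoom in next.

Run:
```python
from h import *
import pickle
t=pickle.load(open('top0.pkl','rb'));s=pickle.load(open('side0.pkl','rb'))
def crop(c,x,y,w,h,k,fn):
    im=cv2.cvtColor(c['frame'],cv2.COLOR_RGB2BGR)[y:y+h,x:x+w]
    return cv2.resize(im,None,fx=k,fy=k,interpolation=cv2.INTER_CUBIC)
a=crop(t,363,203,66,66,6,0);b=crop(t,246,213,66,66,6,0)
cv2.imwrite('pics/ztop.png',np.hstack([a,b]))
a=crop(s,275,245,90,75,4,0);b=crop(s,255,155,90,75,4,0)
cv2.imwrite('pics/zside.png',np.hstack([a,b]))
for n,(u,v),z in [('tinTL',(374,213.5),.05),('tinTR',(409,212.5),.05),('BR',(411,262),.05),('BL',(377,264),.05),('stamp',(393,248),.095),('hub',(279,246),.078)]:
    print(n,plane(t,u,v,z).round(4))
```

```text
tinTL [ 0.5843 -0.1715  0.05  ]
tinTR [ 0.5846 -0.2932  0.05  ]
BR [ 0.4133 -0.2938  0.05  ]
BL [ 0.4095 -0.1763  0.05  ]
stamp [ 0.4632 -0.2275  0.095 ]
hub [0.4796 0.1577 0.078 ]
```

View pics/ztop.png

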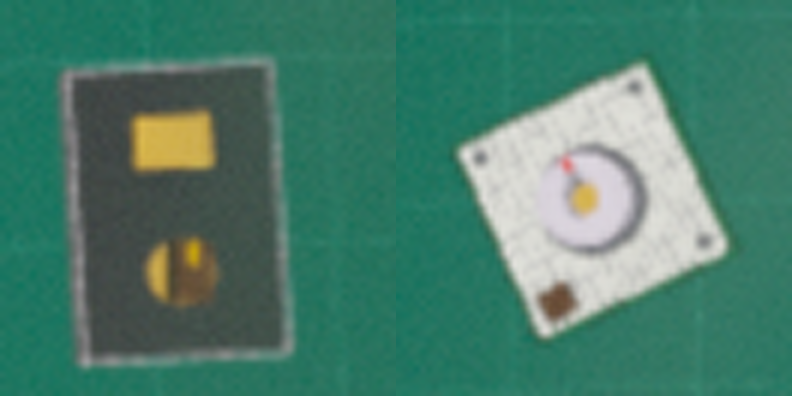

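View pics/zside.png

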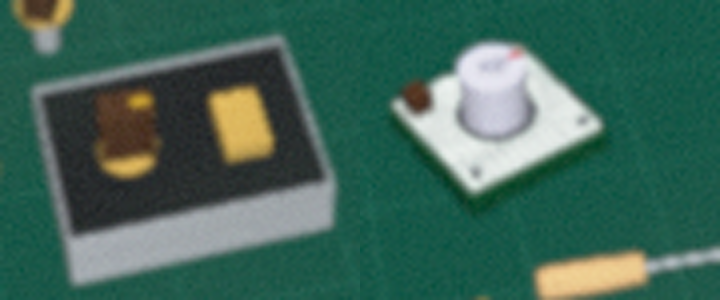

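```bash
cat > m.py <<'E'
from h import *
def blobs(c,fn,x,y,w,h,amin=8):
    im=c['frame'][y:y+h,x:x+w]; hsv=cv2.cvtColor(im,cv2.COLOR_RGB2HSV)
    m=fn(im.astype(int),hsv.astype(int)).astype(np.uint8)
    n,l,st,ce=cv2.connectedComponentsWithStats(m)
    out=[]
    for i in range(1,n):
        if st[i,4]>=amin:
            cs,_=cv2.findContours((l==i).astype(np.uint8),cv2.RETR_EXTERNAL,cv2.CHAIN_APPROX_NONE)
            pts=np.argwhere(l==i)[:,::-1]+[x,y]
            out.append((st[i,4],ce[i]+[x,y],st[i,:4]+[x,y,0,0],cs[0][:,0]+[x,y],pts))
    return sorted(out,key=lambda o:-o[0])
E
python3 - <<'E'
from m import *
import pickle
t=pickle.load(open('top0.pkl','rb'));s=pickle.load(open('side0.pkl','rb'))
im=t['frame']
for p in [(390,240),(393,248),(395,245),(388,248),(374,230),(380,230),(391,227),(279,246),(270,250),(273.,240),(340,300),(340,220)]:
    u,v=map(int,p);print(p,im[v,u],cv2.cvtColor(im[v:v+1,u:u+1],cv2.COLOR_RGB2HSV)[0,0])
ng=lambda im,h:~((h[...,0]>65)&(h[...,0]<95)&(h[...,1]>110))
for nm,box,z in[('tin',(366,205,55,66),.05),('fix',(248,215,60,60),.028)]:
    b=blobs(t,ng,*box)[0]
    P=np.array([plane(t,u,v,z)[:2] for u,v in b[3]],np.float32)
    r=cv2.minAreaRect(P*1000);print(nm,b[0],r,cv2.boxPoints(r).round(0).tolist())
E
```

```text
(390, 240) [66 78 75] [83 39 78]
(393, 248) [99 78 56] [ 15 111  99]
(395, 245) [190 157  15] [ 24 235 190]
(388, 248) [186 159  79] [ 22 147 186]
(374, 230) [112 116 115] [ 83   9 116]
(380, 230) [65 73 71] [83 28 73]
(391, 227) [209 176  75] [ 23 164 209]
(279, 246) [215 190 150] [ 18  77 215]
(270, 250) [209 207 208] [165   2 209]
(273.0, 240) [214 169 175] [176  54 214]
(340, 300) [ 40 116  96] [ 82 167 116]
(340, 220) [ 44 121 100] [ 82 162 121]
tin 1851 ((498.7481689453125, -230.0407257080078), (175.2902374267578, 127.438232421875), 1.6836903095245361) [[409.0, -169.0], [413.0, -296.0], [588.0, -291.0], [584.0, -164.0]]
fix 1309 ((481.25567626953125, 166.27178955078125), (127.44117736816406, 127.4624252319336), 23.353939056396484) [[397.0, 200.0], [448.0, 83.0], [565.0, 133.0], [514.0, 250.0]]
```

Run:
```python
from m import *
import pickle
t=pickle.load(open('top0.pkl','rb'));s=pickle.load(open('side0.pkl','rb'))
def crop(c,x,y,w,h,k):
    im=cv2.cvtColor(c['frame'],cv2.COLOR_RGB2BGR)[y:y+h,x:x+w]
    im=cv2.resize(im,None,fx=k,fy=k,interpolation=cv2.INTER_NEAREST)
    for i in range(0,w,5): cv2.putText(im,str(x+i),(i*k,8),0,.3,(0,0,255),1);cv2.line(im,(i*k,0),(i*k,h*k),(0,0,0),1)
    for i in range(0,h,5): cv2.putText(im,str(y+i),(0,i*k+8),0,.3,(0,0,255),1);cv2.line(im,(0,i*k),(w*k,i*k),(0,0,0),1)
    return im
# predicted hub rim circle projections for hypothesized center
a=crop(t,264,231,30,30,13);b=crop(s,274,162,30,30,13)
cv2.imwrite('pics/zhub.png',np.hstack([a,b]))
a=crop(t,378,233,30,30,13);b=crop(s,292,260,30,30,13)
cv2.imwrite('pics/zst.png',np.hstack([a,b]))
```

```text
(no output)
```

View pics/zhub.png

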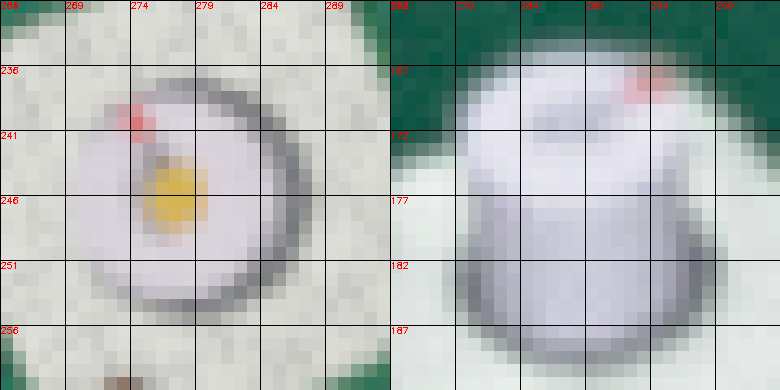

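View pics/zst.png

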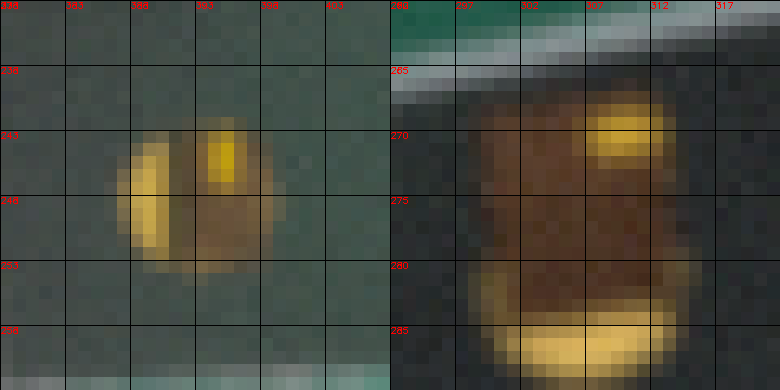

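Run:
```python
from m import *
import pickle
t=pickle.load(open('top0.pkl','rb'));s=pickle.load(open('side0.pkl','rb'))
lil=lambda im,h:((im[...,2]-im[...,1]>4)&(im[...,2]>150))
b=blobs(t,lil,264,231,30,30)
# fill: use contour hull
for x in b[:2]:
    (u,v),r=cv2.minEnclosingCircle(cv2.convexHull(x[3].astype(np.int32)).astype(np.float32));
    e=cv2.fitEllipse(cv2.convexHull(x[3].astype(np.int32)));print('hub',x[0],(u,v),r,e, plane(t,u,v,.078),plane(t,*e[0],.078))
br=lambda im,h:((h[...,0]>8)&(h[...,0]<30)&(h[...,1]>70))
b=blobs(t,br,378,233,30,30)[0]
e=cv2.fitEllipse(cv2.convexHull(b[3].astype(np.int32)));print('collar',b[0],b[1],e,plane(t,*e[0],.05),plane(t,*b[1],.05))
# red mark & yellow mark
red=lambda im,h:(im[...,0]-im[...,1]>25)&((h[...,0]>168)|(h[...,0]<6))
for c,box in((t,(264,231,30,30)),(s,(274,162,30,30))):
    for x in blobs(c,red,*box,amin=2): print('red',x[0],x[1],plane(c,*x[1],.078))
yel=lambda im,h:(h[...,1]>190)&(h[...,2]>120)&(h[...,0]>18)
for c,box in((t,(378,233,30,30)),(s,(292,255,30,30))):
    for x in blobs(c,yel,*box,amin=2): print('yel',x[0],x[1],plane(c,*x[1],.096))
dark=lambda im,h:(h[...,2]<95)&(h[...,1]<75)
b=blobs(t,dark,366,205,55,66)[0]
P=np.array([plane(t,u,v,.046)[:2] for u,v in b[3]],np.float32);print('insert',cv2.minAreaRect(P*1000))
brs=lambda im,h:((h[...,0]>18)&(h[...,0]<28)&(h[...,1]>110)&(h[...,2]>150))
for x in blobs(t,brs,380,218,22,18): print('die',x[1],plane(t,*x[1],.054))
for x in blobs(t,brs,270,238,18,18,4): print('anvil',x[1],plane(t,*x[1],.048))
# circle projections
for nm,C,rr,c in(('hub',(.4796,.1577,.078),.027,t),('hub',(.4796,.1577,.078),.027,s)):
    a=np.linspace(0,2*np.pi,60);q=proj(c,[[C[0]+rr*np.cos(k),C[1]+rr*np.sin(k),C[2]] for k in a]);print(nm,q.min(0),q.max(0))
R,_=cv2.Rodrigues(robot.get_state()['tcp_rot']);print(R.round(4))
```

```text
hub 169 (277.1000061035156, 245.89999389648438) 8.174446105957031 ((277.23699951171875, 245.81222534179688), (15.742424011230469, 15.980362892150879), 177.79183959960938) [0.48013589 0.1641494  0.078     ] [0.48042328 0.16367561 0.078     ]
collar 113 [392.65486726 247.88495575] ((392.6970520019531, 247.74301147460938), (11.613227844238281, 12.187093734741211), 60.8735237121582) [ 0.4640252  -0.23232155  0.05      ] [ 0.46353964 -0.23215922  0.05      ]
red 7 [274. 240.] [0.50048655 0.17439509 0.078     ]
red 4 [293.5 168.5] [0.50094082 0.17560748 0.078     ]
yel 5 [394.6 244.8] [ 0.47374531 -0.23314667  0.096     ]
insert ((498.93060302734375, -231.66635131835938), (160.93942260742188, 110.66217041015625), 1.7375004291534424)
die [391.20869565 226.06086957] [ 0.53893891 -0.22922784  0.054     ]
anvil [277.09090909 245.63636364] [0.48133953 0.16781849 0.048     ]
hub [271.10358804 238.08756044] [286.89111758 253.95097364]
hub [279.02419261 167.53608291] [296.37365021 179.11472614]
[[-3.000e-04  3.716e-01 -9.284e-01]
 [ 1.300e-03 -9.284e-01 -3.716e-01]
 [-1.000e+00 -1.300e-03 -2.000e-04]]
```

Tin stamp: collar at about (0.464, -0.232), yaw about 0–2°. Hub: about (0.4804, 0.164), keyway about 24°. I'll move above the stamp first.

Emit:
{"fn": "move_arm", "kwargs": {
  "steps": [-1, 0, -15.2, -38.3, 0, -1, 0, -15.2, -38.3, 0, -1, 0, -15.2, -38.3, 0, -1, 0, -15.2, -38.3, 0, -1, 0, -15.2, -38.3, 0, -1, 0, -15.2, -38.3, 0, -1, 0, -15.2, -38.3, 0, -1, 0, -15.1, -37.9, 0, -1, 0, -15.1, -37.9, 0]
}}

```text
time_s: 1.23
eef_pos: [0.4643, -0.2316, 0.2096]
tcp_rot: [2.013, 0.388, -2.014]
wrist_force: [0.8, -0.2, -0.5]
finger_gap: 0.0854
```

Emit:
{"fn": "move_arm", "kwargs": {
  "steps": [-1, 0, 0, 0, 7, -1, 0, 0, 0, 7, -1, 0, 0, 0, 7, -1, 0, 0, 0, 0]
}}

```text
time_s: 1.72
eef_pos: [0.4635, -0.2326, 0.2096]
tcp_rot: [2.213, 0.018, -2.215]
wrist_force: [0.0, -0.1, -0.1]
finger_gap: 0.0855
```

```bash
cat > st.py <<'E'
from h import *
def st():
    s=robot.get_state();R,_=cv2.Rodrigues(s['tcp_rot'])
    print('t',round(s['time_s'],2),'p',(s['eef_pos']*1000).round(1),'F',s['wrist_force'].round(1),'T',s['torque'].round(2),'gap',round(s['finger_gap']*1000,1),'yangle',np.degrees(np.arctan2(R[1,1],R[0,1])).round(1),'q',s['joint_positions'].round(2)); return s,R
E
python3 - <<'E'
from st import *
s,R=st();print(R.round(3))
a=cap('top','t1.png');b=cap('side','s1.png')
A=cv2.cvtColor(a['frame'],4)[200:280,340:440];B=cv2.cvtColor(b['frame'],4)[220:320,250:370]
cv2.imwrite('pics/z1.png',np.hstack([cv2.resize(A,(400,400)),cv2.resize(B,(400,400))]))
E
```

```text
t 1.73 p [ 463.5 -232.6  209.6] F [ 0.  -0.1 -0.1] T [ 0.01 -0.02 -0.  ] gap 85.5 yangle -89.1 q [-0.61  0.33  1.54 -0.    1.27  0.94]
[[-0.001  0.015 -1.   ]
 [ 0.    -1.    -0.015]
 [-1.    -0.     0.001]]
```

View pics/z1.png

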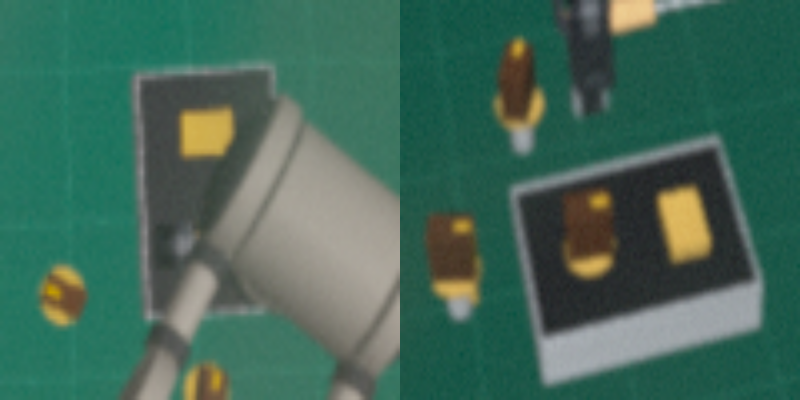

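The tool is over the stamp and aligned to it (side view: stamp head at about (297,272)). Next I'll descend, then close at a moderate grip.

Emit:
{"fn": "move_arm", "kwargs": {
  "steps": [-1, 30, 0, 0, 0, -1, 30, 0, 0, 0, -1, 30, 0, 0, 0, -1, 24, 0, 0, 0, -1, 15, 0, 0, 0, -1, 10, 0, 0, 0, -1, 5, 0, 0, 0, -1, 0, 0, 0, 0]
}}

```text
time_s: 2.82
eef_pos: [0.4638, -0.2329, 0.0661]
tcp_rot: [2.214, 0.016, -2.214]
wrist_force: [-0.3, -0.7, 0.2]
finger_gap: 0.0855
```

Run:
```python
from st import *
s,R=st()
b=cap('side','s2.png');a=cap('top')
A=cv2.cvtColor(a['frame'],4)[200:280,340:440];B=cv2.cvtColor(b['frame'],4)[220:320,250:370]
cv2.imwrite('pics/z2.png',np.hstack([cv2.resize(A,(400,400)),cv2.resize(B,(400,400))]))
```

```text
t 2.83 p [ 463.8 -232.9   66.1] F [-0.3 -0.7  0.2] T [-0.02  0.03 -0.01] gap 85.5 yangle -89.2 q [-0.61  0.49  1.73 -0.    0.92  0.94]
```

View pics/z2.png

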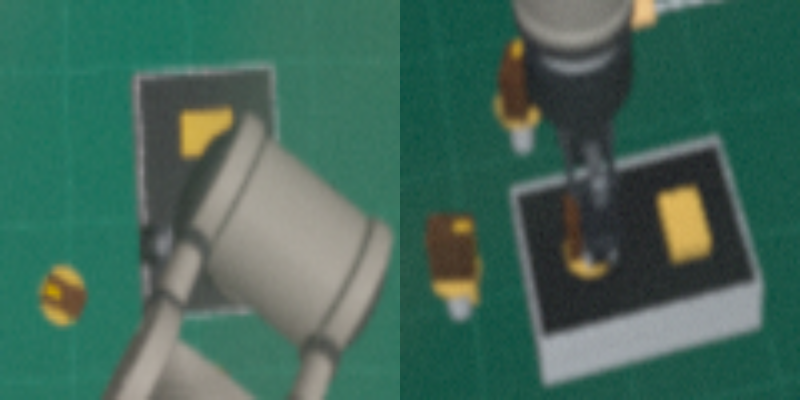

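Emit:
{"fn": "move_arm", "kwargs": {
  "steps": [1, 0, 0, 0, 0, 1, 0, 0, 0, 0, 1, 0, 0, 0, 0, 1, 0, 0, 0, 0, 1, 0, 0, 0, 0, 1, 0, 0, 0, 0, 1, 0, 0, 0, 0, 1, 0, 0, 0, 0],
  "newtons": 60
}}

```text
time_s: 3.92
eef_pos: [0.4637, -0.2327, 0.0663]
tcp_rot: [2.214, 0.016, -2.214]
wrist_force: [-1.6, 2.0, 6.0]
finger_gap: 0.0201
```

Run:
```python
from st import *
s,R=st()
```

```text
t 3.92 p [ 463.7 -232.7   66.3] F [-1.6  2.   6. ] T [0.29 0.19 0.02] gap 20.1 yangle -89.2 q [-0.61  0.49  1.73  0.    0.92  0.94]
```

Emit:
{"fn": "move_arm", "kwargs": {
  "steps": [1, -3, 0, 0, 0, 1, -5, 0, 0, 0, 1, -10, 0, 0, 0, 1, -15, 0, 0, 0, 1, -20, 0, 0, 0, 1, -22, 0, 0, 0, 1, -20, 0, 0, 0, 1, -15, 0, 0, 0, 1, -10, 0, 0, 0, 1, 0, 0, 0, 0]
}}

```text
time_s: 5.18
eef_pos: [0.4639, -0.2329, 0.1865]
tcp_rot: [2.215, 0.015, -2.213]
wrist_force: [0.1, -0.0, -3.9]
finger_gap: 0.02
```

Run:
```python
from st import *
s,R=st()
b=cap('side','s3.png');a=cap('top')
A=cv2.cvtColor(a['frame'],4)[200:280,340:440];B=cv2.cvtColor(b['frame'],4)[200:300,250:370]
cv2.imwrite('pics/z3.png',np.hstack([cv2.resize(A,(400,400)),cv2.resize(B,(400,400))]))
```

```text
t 5.17 p [ 463.9 -232.9  186.5] F [ 0.1 -0.  -3.9] T [-0.03  0.04 -0.01] gap 20.0 yangle -89.2 q [-0.61  0.35  1.58 -0.    1.21  0.94]
```

View pics/z3.png

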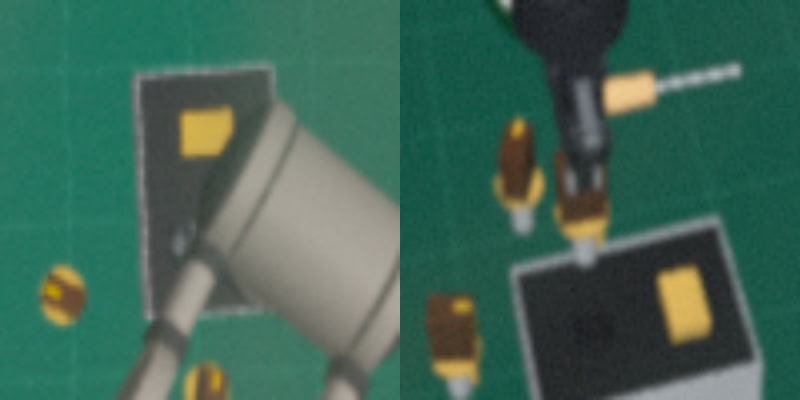

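Side view: the stamp hangs from the jaws with its shaft in view at about (425,275), and its cavity in the tin is empty. I'll carry it above the hub and turn it to the keyway.

Emit:
{"fn": "move_arm", "kwargs": {
  "steps": [1, 0, -30, -2.2, 0, 1, 0, -42, -2.3, 0, 1, 0, -42, -2.3, 0, 1, 0, -42, -2.3, 0, 1, 0, -42, -2.3, 0, 1, 0, -42, -2.3, 0, 1, 0, -42, -2.3, 0, 1, 0, -42, -2.3, 0, 1, 0, -42, -2.2, 0, 1, 0, -30.6, -2, 0]
}}

```text
time_s: 6.52
eef_pos: [0.4799, 0.1657, 0.185]
tcp_rot: [2.212, 0.017, -2.215]
wrist_force: [0.1, -0.3, -3.5]
finger_gap: 0.0202
```

Emit:
{"fn": "move_arm", "kwargs": {
  "steps": [1, 0, 0, 0, -6, 1, 0, 0, 0, -6, 1, 0, 0, 0, -6, 1, 0, 0, 0, -5.5, 1, 0, 0, 0, 0, 1, 0, 0, 0, 0]
}}

```text
time_s: 7.28
eef_pos: [0.4803, 0.164, 0.1854]
tcp_rot: [1.987, 0.426, -1.989]
wrist_force: [0.4, -0.5, -3.0]
finger_gap: 0.0201
```

Run:
```python
from st import *
s,R=st()
b=cap('side','s4.png');a=cap('top','t4.png')
p=s['eef_pos']
for z in (.124,.124+.042,.124+.092): print(z,proj(b,[[p[0],p[1],z]]).round(1),proj(a,[[p[0],p[1],z]]).round(1))
print('hub',proj(b,[[.4804,.164,.078]]).round(1))
A=cv2.cvtColor(a['frame'],4)[200:280,240:340];B=cv2.cvtColor(b['frame'],4)[110:210,240:340]
cv2.imwrite('pics/z4.png',np.hstack([cv2.resize(A,(300,300)),cv2.resize(B,(500,500))[:300*2]][1:]))
```

```text
t 7.28 p [480.3 164.  185.4] F [ 0.4 -0.5 -3. ] T [-0.01 -0.02  0.03] gap 20.1 yangle -65.8 q [ 0.18  0.33  1.61 -0.    1.2   1.33]
0.124 [[286.5 160.6]] [[275.4 245.8]]
0.166 [[285.4 149.8]] [[273.8 245.7]]
0.216 [[284.1 136.3]] [[271.7 245.6]]
hub [[287.6 171.9]]
```

View pics/z4.png

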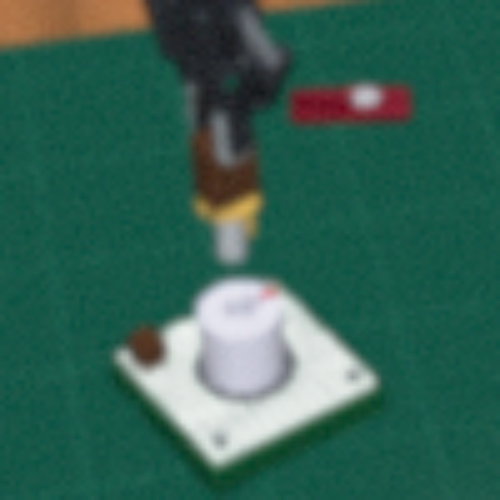

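Side view: the foot is at about (286.2,161.2), predicted (286.5,160.6). The hub rim's centre is at about (287.8,172), predicted (287.6,171.9). The alignment looks right, so I'll lower gently.

Emit:
{"fn": "move_arm", "kwargs": {
  "steps": [1, 12, 0, 0, 0, 1, 14, 0, 0, 0, 1, 10, 0, 0, 0, 1, 4, 0, 0, 0, 1, 2, 0, 0, 0, 1, 2, 0, 0, 0, 1, 2, 0, 0, 0, 1, 0, 0, 0, 0]
}}

```text
time_s: 8.38
eef_pos: [0.4805, 0.1641, 0.1399]
tcp_rot: [1.987, 0.428, -1.987]
wrist_force: [-0.8, 0.4, -3.1]
finger_gap: 0.02
```

Emit:
{"fn": "move_arm", "kwargs": {
  "steps": [1, 2, 0, 0, 0, 1, 2, 0, 0, 0, 1, 0, 0, 0, 0]
}}

```text
time_s: 8.75
eef_pos: [0.4805, 0.1645, 0.1358]
tcp_rot: [1.988, 0.429, -1.987]
wrist_force: [0.2, 2.5, -2.1]
finger_gap: 0.02
```

Run:
```python
from st import *
s,R=st()
```

```text
t 8.75 p [480.5 164.5 135.8] F [ 0.2  2.5 -2.1] T [ 0.69 -0.09  0.04] gap 20.0 yangle -65.7 q [0.18 0.39 1.68 0.   1.08 1.32]
```

Light sideways force (+y 2.5 N) suggests the nose is touching the bore's -y side. I'll shift 0.7 mm towards +y and continue.

Emit:
{"fn": "move_arm", "kwargs": {
  "steps": [1, 0, -0.64, -0.29, 0, 1, 1, 0, 0, 0, 1, 1, 0, 0, 0, 1, 0, 0, 0, 0]
}}

```text
time_s: 9.25
eef_pos: [0.4804, 0.1649, 0.1337]
tcp_rot: [1.987, 0.428, -1.987]
wrist_force: [0.1, 2.6, -2.7]
finger_gap: 0.0202
```

Run:
```python
from st import *
s,R=st()
```

```text
t 9.25 p [480.4 164.9 133.7] F [ 0.1  2.6 -2.7] T [ 0.61 -0.08  0.  ] gap 20.2 yangle -65.7 q [ 0.18  0.39  1.68 -0.    1.07  1.33]
```

Emit:
{"fn": "move_arm", "kwargs": {
  "steps": [1, 0, -0.64, -0.29, 0, 1, 0, 0, 0, 0, 1, 1, 0, 0, 0, 1, 1, 0, 0, 0, 1, 0, 0, 0, 0]
}}

```text
time_s: 9.88
eef_pos: [0.4804, 0.1654, 0.1317]
tcp_rot: [1.987, 0.428, -1.987]
wrist_force: [-0.4, 1.3, -3.5]
finger_gap: 0.0199
```

Run:
```python
from st import *
s,R=st()
```

```text
t 9.88 p [480.4 165.4 131.7] F [-0.4  1.3 -3.5] T [ 0.2  -0.07 -0.07] gap 19.9 yangle -65.7 q [ 0.18  0.39  1.69 -0.    1.07  1.33]
```

Emit:
{"fn": "move_arm", "kwargs": {
  "steps": [1, 0, -0.5, -0.2, 0, 1, 1, 0, 0, 0, 1, 1, 0, 0, 0, 1, 1, 0, 0, 0, 1, 1, 0, 0, 0, 1, 1, 0, 0, 0, 1, 0, 0, 0, 0]
}}

```text
time_s: 10.75
eef_pos: [0.4804, 0.166, 0.1268]
tcp_rot: [1.987, 0.428, -1.987]
wrist_force: [-0.1, 0.1, -4.0]
finger_gap: 0.0198
```

Run:
```python
from st import *
s,R=st()
```

```text
t 10.75 p [480.4 166.  126.8] F [-0.1  0.1 -4. ] T [0.03 0.   0.06] gap 19.8 yangle -65.7 q [ 0.18  0.4   1.69 -0.    1.05  1.33]
```

Emit:
{"fn": "move_arm", "kwargs": {
  "steps": [1, 1, 0, 0, 0, 1, 1, 0, 0, 0, 1, 1, 0, 0, 0, 1, 0, 0, 0, 0]
}}

```text
time_s: 11.25
eef_pos: [0.4804, 0.1661, 0.1238]
tcp_rot: [1.987, 0.428, -1.987]
wrist_force: [-0.5, -0.8, -4.0]
finger_gap: 0.02
```

Run:
```python
from st import *
s,R=st()
b=cap('side','s5.png')
B=cv2.cvtColor(b['frame'],4)[110:210,240:340]
cv2.imwrite('pics/z5.png',cv2.resize(B,(500,500)))
```

```text
t 11.25 p [480.4 166.1 123.8] F [-0.5 -0.8 -4. ] T [-0.02  0.   -0.01] gap 20.0 yangle -65.7 q [ 0.18  0.4   1.69 -0.    1.05  1.33]
```

View pics/z5.png

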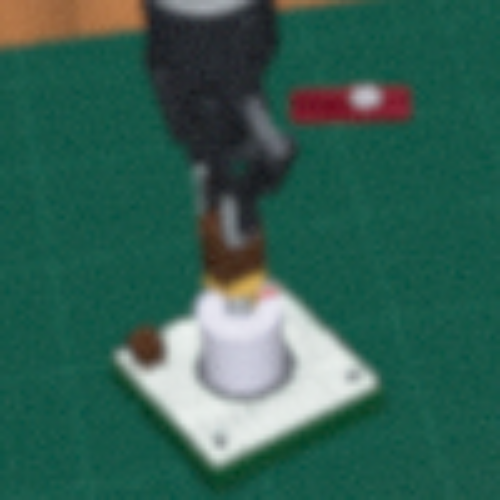

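No vertical resistance at about 16 mm depth, so the key has entered the keyway. In the side view the collar is still well above the rim. I'll raise the grip and go on.

Emit:
{"fn": "move_arm", "kwargs": {
  "steps": [1, 0, 0, 0, 0, 1, 2, 0, 0, 0, 1, 2, 0, 0, 0, 1, 2, 0, 0, 0, 1, 2, 0, 0, 0, 1, 2, 0, 0, 0, 1, 1, 0, 0, 0, 1, 0, 0, 0, 0],
  "newtons": 90
}}

```text
time_s: 12.3
eef_pos: [0.4804, 0.1661, 0.1128]
tcp_rot: [1.987, 0.428, -1.987]
wrist_force: [1.1, 1.1, -4.0]
finger_gap: 0.019
```

Run:
```python
from st import *
s,R=st()
```

```text
t 12.3 p [480.4 166.1 112.8] F [ 1.1  1.1 -4. ] T [ 0.05 -0.02  0.06] gap 19.0 yangle -65.7 q [ 0.18  0.41  1.71 -0.    1.02  1.33]
```

Emit:
{"fn": "move_arm", "kwargs": {
  "steps": [1, 2, 0, 0, 0, 1, 2, 0, 0, 0, 1, 1, 0, 0, 0, 1, 0, 0, 0, 0]
}}

```text
time_s: 12.8
eef_pos: [0.4808, 0.1661, 0.1082]
tcp_rot: [1.988, 0.428, -1.986]
wrist_force: [0.1, 1.1, 0.8]
finger_gap: 0.0186
```

Emit:
{"fn": "move_arm", "kwargs": {
  "steps": [1, 2, 0, 0, 0, 1, 2, 0, 0, 0, 1, 1, 0, 0, 0, 1, 0, 0, 0, 0]
}}

```text
time_s: 13.3
eef_pos: [0.4807, 0.1661, 0.103]
tcp_rot: [1.988, 0.428, -1.987]
wrist_force: [-0.0, -0.1, 4.3]
finger_gap: 0.019
```

Run:
```python
from st import *
s,R=st()
```

```text
t 13.3 p [480.7 166.1 103. ] F [-0.  -0.1  4.3] T [-0.02 -0.07 -0.03] gap 19.0 yangle -65.7 q [ 0.18  0.43  1.72 -0.    0.99  1.33]
```

Emit:
{"fn": "move_arm", "kwargs": {
  "steps": [1, 1, 0, 0, 0, 1, 1, 0, 0, 0, 1, 1, 0, 0, 0, 1, 1, 0, 0, 0, 1, 0, 0, 0, 0]
}}

```text
time_s: 13.92
eef_pos: [0.4807, 0.1661, 0.099]
tcp_rot: [1.988, 0.428, -1.987]
wrist_force: [0.2, 0.3, 5.5]
finger_gap: 0.0187
```

Emit:
{"fn": "move_arm", "kwargs": {
  "steps": [1, 0.5, 0, 0, 0, 1, 0, 0, 0, 0]
}}

```text
time_s: 14.18
eef_pos: [0.4807, 0.1661, 0.0986]
tcp_rot: [1.988, 0.428, -1.986]
wrist_force: [1.3, 0.0, 5.4]
finger_gap: 0.0186
```

Emit:
{"fn": "move_arm", "kwargs": {
  "steps": [1, 0.5, 0, 0, 0, 1, 0, 0, 0, 0]
}}

```text
time_s: 14.42
eef_pos: [0.4808, 0.1661, 0.0985]
tcp_rot: [1.988, 0.428, -1.986]
wrist_force: [-2.0, -0.2, 8.6]
finger_gap: 0.0188
```

Emit:
{"fn": "move_arm", "kwargs": {
  "steps": [1, 0.5, 0, 0, 0, 1, 0, 0, 0, 0]
}}

```text
time_s: 14.68
eef_pos: [0.4808, 0.1662, 0.0984]
tcp_rot: [1.989, 0.428, -1.986]
wrist_force: [-0.7, 0.8, 12.6]
finger_gap: 0.0191
```

Emit:
{"fn": "move_arm", "kwargs": {
  "steps": [1, 0.5, 0, 0, 0, 1, 0, 0, 0, 0]
}}

```text
time_s: 14.92
eef_pos: [0.4809, 0.1662, 0.0984]
tcp_rot: [1.989, 0.428, -1.985]
wrist_force: [-3.3, -1.3, 17.4]
finger_gap: 0.019
```

Run:
```python
from st import *
s,R=st()
b=cap('side','s6.png');a=cap('top','t6.png')
B=cv2.cvtColor(b['frame'],4)[110:210,240:340]
cv2.imwrite('pics/z6.png',cv2.resize(B,(500,500)))
st()
```

```text
t 14.93 p [480.9 166.2  98.4] F [-3.3 -1.3 17.4] T [-0.13  0.57 -0.02] gap 19.0 yangle -65.7 q [ 0.18  0.43  1.73 -0.    0.98  1.33]
t 15.03 p [480.8 166.2  98.4] F [-2.3 -0.8 16.1] T [-0.07  0.48 -0.01] gap 18.8 yangle -65.7 q [ 0.18  0.43  1.73 -0.    0.98  1.33]
```

View pics/z6.png

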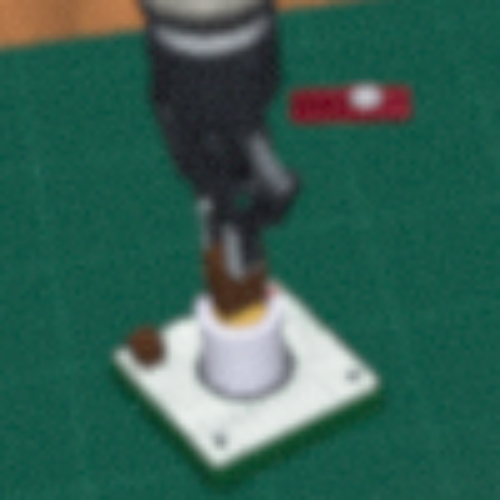

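View pics/s6.png

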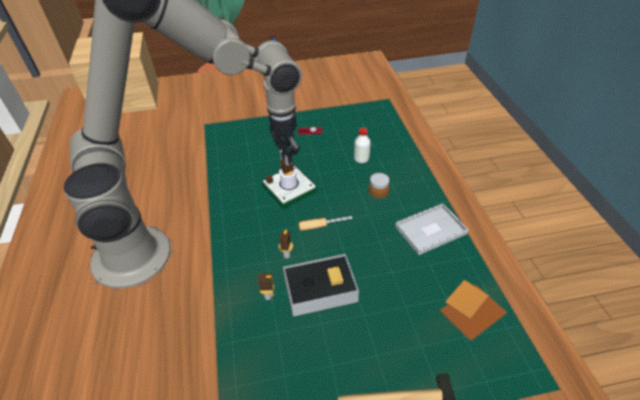

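The collar is seated on the rim in the side view, at about (288,172). TCP z has stalled at 98.4 mm (predicted 98.3) while the push rises past the spring force. I'll hold for about a second to check it stays.

Emit:
{"fn": "move_arm", "kwargs": {
  "steps": [1, 0.3, 0, 0, 0, 1, 0, 0, 0, 0, 1, 0, 0, 0, 0, 1, 0, 0, 0, 0, 1, 0, 0, 0, 0, 1, 0, 0, 0, 0, 1, 0, 0, 0, 0, 1, 0, 0, 0, 0]
}}

```text
time_s: 16.02
eef_pos: [0.4809, 0.1662, 0.0984]
tcp_rot: [1.989, 0.428, -1.985]
wrist_force: [-3.9, -1.1, 18.9]
finger_gap: 0.0185
```

Run:
```python
from st import *
s,R=st()
if abs(s['eef_pos'][2]-.0984)<.0006 and s['wrist_force'][2]>10: print(robot.finish_job())
```

```text
t 16.02 p [480.9 166.2  98.4] F [-3.9 -1.1 18.9] T [-0.2   0.67 -0.02] gap 18.5 yangle -65.7 q [ 0.18  0.43  1.73 -0.    0.98  1.33]
the job is handed in; nothing more can be done
None
```

I handed the job in at about 16 s with the stamp pressed home in the hub and still held at a 90 N grip. I lifted it out of the tin, carried it above the hub and turned it about 23° to the measured keyway angle. Lowering it took about 2 mm of sideways correction by feel.

**Last checks:**
- **Key:** It entered the keyway without ever resting on the rim, so no searching turn was needed.
- **Spring:** I met the anvil where predicted, and its resistance grew as expected.
- **Seating:** The tool height stalled at 98.4 mm (98.3 mm predicted). It stayed there over a 1 s hold at about 19 N of wrist force; the spring needs 9.6 N.
- **Pictures:** The side view shows the collar on the rim, and I saw nothing else on the bench moved.

**Small disagreements:**
- The camera put the hub about 2 mm off in y from where the bore actually was.
- The finger opening read 18.5–20 mm on the 22 mm head, and the reading was steady.
- The keyway angle came out at 23° from the plate and 28° from the red mark; I used about 24°, and it fitted.

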